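Catch a bearing ball in a spouted dish and turn it to the canister

ROBOT

A 6-joint arm with a two-finger parallel gripper is mounted at the origin on the work surface. World frame = base frame: x ahead of the robot, y to its left, z up, the work surface at z = 0. Lengths are in mm, angles in degrees, forces in N, time in s.
With the tool pointing down it reaches from about 325 to 1000 mm from the base axis. Payload 5.1 kg.
Tool frame: the origin (TCP) lies midway between the tips of the shut fingers; the grasp point (between the pads) lies 19 mm behind it; z points along the fingers, x is the direction in which the jaws open and shut, and the axes are right-handed (so a half turn about z gives the same grasp; the last joint's range is limited). The gripper opens to 85 mm and grips with 20 to 120 N. Pads are 22 mm wide; open, the fingers measure 114 mm over their backs; the gripper's body (76 mm by 85 mm) begins 54 mm behind the grasp point. The pads swing forward as they close: fully open they stand 13 mm farther back than shut.
Start: joints at [-68.847, 7.093, 94.555, -0, 78.352, -4.733], TCP at [283.748, -584.783, 231.322] pointing down, gripper open.
Joint ranges: [-149.61, 149.61], [-58.7, 133.49], [1.44, 155.28], [-77.14, 257.14], [18.33, 153.61], [-166.67, 166.67]. Speed limits (degrees/s): [147.25, 147.25, 180, 180, 180, 180].

INTERFACE

Orientations are given as a 3x3 rotation matrix whose columns are the frame's x, y, z axes.
In Python, from rig import bot gives the robot as it stands. The module is installed in compiled form; this text tells all that it offers.
- The arm moves only by the tool play_rows, never from a script. Its argument "steps" is a list of rows, each an object of numbers: "dx", "dy", "dz": the shift along the tool's x, y, z in mm; "rx", "ry", "rz": the turn, a rotation vector about the tool's x, y, z in degrees. In form: [{"dx": .., "dy": .., "dz": .., "rx": .., "ry": .., "rz": ..}, ...]. A call has 1 to 12 rows; each row shifts and turns the commanded pose from where the row before left it, along the tool's axes as they then stand; what a row does not reach is not made up. A row lasts 1/10 s, in which the tool goes at most 50 mm and 8.59 degrees, less where a joint would pass 70% of its speed; a pose out of reach is approached as far as the arm can. A call with a gripper value outside its range is refused whole. "fingers" is the opening, from 0 (shut) to 1 (fully open), set as the call begins (left out, the last holds). The fingers move at their own pace and stop on an object; the grip force is fixed at half the most. Time passes only in rows, so rows that do not move let the fingers close. It gives the time, the measured TCP pose, the force and the opening at its end, in the units of the state.
- bot.observe(): the state, without advancing time (a new reading comes with each control period).
- bot.snapshot(name): name is "scene" or "top" or "wrist"; returns a dict with "frame" (400x640x3 uint8, blue, green, red), "fx", "fy", "cx", "cy" (pixels), "xyz" and "attitude" of the camera in the world; the wrist camera has in their place "tool_from_camera" (4x4, takes a point from camera to tool coordinates, whose origin is the TCP and whose axes are the tool frame's). Camera axes: x right, y down, z forward; pixel columns grow to the right and rows downward; lengths in mm; the calibration is good to about 2 mm. The wrist camera is an equidistant fisheye: a pixel r from the principal point sees the ray r / f radians off the axis. A picture is of the moment at which its call begins: read the wrist's pose just before it. There is no depth.
- bot.job_done(): hands the job in, once; it reports no verdict.
The state is a dict: "time": time; "joint_pos": joint angles; "qd": joint speeds; "joint_torque": joint torques, N m; "tool_pos": TCP position; "tcp_rot": TCP orientation; "contact_force": force on the tool from outside, world axes, zero at the start; "ft_torque": the same for the moment, N m; "finger_gap": opening from 0.0 (shut) to 1.0 (fully open).
Only numpy, scipy, OpenCV 4.12 (cv2) and the standard library are available. Lean on these libraries where they do the work, as an engineer would, in place of code of your own. Each camera call takes 0.05 s, during which the arm holds its last target.

TASK

Pick up the steel dish (its upright tab is made for gripping), bring it level under the chute with its spout pointing in under the chute, and lift its far rim against the black release pad so that the gate opens and the bearing ball rolls into the dish. Then lower it clear, back away and turn the dish a quarter turn, keeping it level with the ball in its middle, so that the spout points squarely across the chute's direction and its tip is just above the open mouth of the canister. Do not tip the ball in and do not knock the canister or the other things about: finish still holding the dish there, level and still.

Things in the scene. Friction and masses are not known exactly. Their poses are not given: they have to be found in the camera images.
- dish_center (a point): Centre of a loose round steel dish (140 g), on its axis 17 mm above its underside. 120 mm across the rim, 34 mm high, 3 mm sheet, middle of its inner floor 7 mm above the underside; the inside slopes gently (12 degrees) down to the middle and has a steep outer wall. Axes: z up, x from the tab towards the spout.
- dish_tab (a point): Grip point of the dish's flat upright tab, 61 mm from the dish axis opposite the spout (dish -x), 60 mm above the underside (43 above dish_center). The tab is 8 mm thick along dish x, 30 mm wide along dish y; it stands up from the rim, its top 84 mm above the underside. Pinch it with the fingers closing along dish x. Axes as dish_center.
- dish_spout (a point): Tip of the dish's short pouring spout, 76 mm from the dish axis along dish +x, at rim height (34 mm above the underside; the spout's side walls rise 4 mm higher); same axes as dish_center.
- ball_center (a point): Centre of the loose steel ball, 18 mm in diameter, 24 g. At the start it waits in the chute behind the gate.
- chute_lip (a point): Middle of the open lower end of the chute floor, 200 mm above the shelf, on a fixed dispenser. Axes: z up; x level along the chute, pointing uphill; y across. Chute 32 mm wide, climbs at 15 degrees along +x for 165 mm, walls 22 mm high. Its column begins 112 mm beyond the lip, its 12 mm base plate 50 mm. The ball drops well into a dish whose axis is 25 mm before the lip (lip x = -25 mm).
- release_pad (a point): Centre of the underside of the black release pad under the chute, 45 mm long along the chute and 56 mm wide, 30 mm beyond the lip along +x and 35 mm below it when shut. One piece with the steel gate that blocks the chute; slides straight up only and falls back by its weight (under 1 N to lift). Axes as chute_lip.
- gate (a joint): Rise of the gate and its pad, m: 0 shut, 0.026 at the upper stop; the ball passes under it from about 0.016.
- canister_mouth (a point): Centre of the round open mouth of the clear plastic canister, a loose jar 90 mm high and 76 mm across outside, 70 mm inside; its rim is level with this point. It stands to the left or to the right of the chute.

How it is judged (in metres and radians):
On the way, in this order (a step that is already met when the one before it is completed fails the run):
1. the dish is held up level under the chute, spout pointing in under the chute (contact force between the fingers and dish above 0.5 N and height (world z) of dish_center above 0.06 m and horizontal distance between dish_center and chute_lip below 0.065 m and angle between dish_center's own z axis and vertical below 0.17 rad and angle between the x axis of dish_center and the x axis of chute_lip, either way round below 0.4 rad and x of dish_spout in the frame of chute_lip above 0 m), for 0.1 s.
2. the held dish lifts the release pad and opens the gate (contact force between the fingers and dish above 0.5 N and contact force between dish and dispenser above 0.05 N and value of joint gate above 0.01 m), for 0.05 s.
3. the ball has rolled off the chute and lies in the middle of the held dish (contact force between the fingers and dish above 0.5 N and height (world z) of dish_center above 0.06 m and horizontal distance between ball_center and dish_center below 0.02 m and z of ball_center in the frame of dish_center between -0.015 and 0.02 m), for 0.2 s.
At the end, for the whole second after the job is handed in: the fingers alone hold the dish in the air, level within 6 degrees and still; ball within 20 mm of its middle; spout tip within 25 mm of the canister mouth's centre seen from above and 20 to 110 mm above it; tab-to-spout line square to the chute within 14 degrees; canister upright (contact force between the fingers and dish above 0.5 N and angle between dish_center's own z axis and vertical below 0.1 rad and horizontal distance between ball_center and dish_center below 0.02 m and z of ball_center in the frame of dish_center between -0.015 and 0.02 m and horizontal distance between dish_spout and canister_mouth below 0.025 m and z of dish_spout in the frame of canister_mouth between 0.02 and 0.11 m and angle between the x axis of dish_center and the y axis of chute_lip, either way round below 0.25 rad and contact force between dish and canister below 0.05 N and contact force between dish and dispenser below 0.05 N and angle between canister_mouth's own z axis and vertical below 0.05 rad and linear speed of dish below 0.03 m/s and linear speed of ball below 0.06 m/s); the arm keeps its last pose, push and grip.
It fails at once if the ball strays more than 30 mm from the dish's middle while the dish is carried away from the chute (horizontal distance between dish_center and chute_lip above 0.08 m and distance between ball_center and dish_center below 0.07 m and horizontal distance between ball_center and dish_center above 0.03 m).
It fails at once if the canister is pushed about (distance of canister_mouth from where it was at the start of the episode above 0.02 m).
It fails at once if a bystander is disturbed (distance of any of stud_installer, deep_socket, saucer, canister_lid, screwdriver, spray_can from where it was at the start of the episode above 0.03 m).
It also fails if it takes over 64 s, if anything falls off the work surface, if the arm or the gripper's body presses on something with over 40 N, if the wrist force passes 120 N, or if a joint passes its speed limit or range.

## Working session

There is one attempt and no reset: what is moved stays moved. The work goes in short steps, Python scripts to look and compute and a tool call to move; the robot and the scene stay as the last step left them, time stands still between calls to the robot, and variables do not carry over. Pictures are saved under pics/ and viewed, and the job is handed in when it is done.

Besides the shell and the picture viewer there is one more tool, called after "Emit:" as name([rows], argument=value, ...), one row to a line, values as JSON. play_rows: Moves the arm, as the interface text tells. Its arguments: {"type":"object","properties":{"steps":{"type":"array"},"fingers":{"type":"number"}},"required":["steps"]}

```bash
mkdir -p pics; cat > h.py <<'E'
import numpy as np, cv2
from rig import bot
def ray(s,u,v,pose=None):
    if 'xyz' in s:
        d=np.array([(u-s['cx'])/s['fx'],(v-s['cy'])/s['fy'],1.0]); R=np.array(s['attitude'])
        return np.array(s['xyz']),R@(d/np.linalg.norm(d))
    x=(u-s['cx'])/s['fx'];y=(v-s['cy'])/s['fy'];r=np.hypot(x,y)
    d=np.array([np.sin(r)*x/max(r,1e-9),np.sin(r)*y/max(r,1e-9),np.cos(r)])
    T=np.array(s['tool_from_camera']);p,R=pose
    return R@T[:3,3]+p, R@(T[:3,:3]@d)
def onz(s,u,v,z,pose=None):
    o,d=ray(s,u,v,pose); return o+d*(z-o[2])/d[2]
def tri(rays):
    A=np.zeros((3,3));b=np.zeros(3)
    for o,d in rays:
        P=np.eye(3)-np.outer(d,d);A+=P;b+=P@o
    x=np.linalg.solve(A,b); return x,[np.linalg.norm((np.eye(3)-np.outer(d,d))@(x-o)) for o,d in rays]
def proj(s,p):
    R=np.array(s['attitude']);q=R.T@(np.array(p,float)-np.array(s['xyz']))
    return np.array([s['fx']*q[0]/q[2]+s['cx'],s['fy']*q[1]/q[2]+s['cy']])
def pose():
    st=bot.observe(); return np.array(st['tool_pos']),np.array(st['tcp_rot'])
E
python3 - <<'E'
from h import *
import pickle
S={}
print(bot.observe())
for n in ['scene','top','wrist']:
    P=pose();s=bot.snapshot(n);S[n]=(s,P);cv2.imwrite(f'pics/{n}0.png',s['frame'])
    print(n,{k:np.round(v,3).tolist() for k,v in s.items() if k!='frame'})
pickle.dump(S,open('s0.pkl','wb'))
E
```

```text
{'time': 0.0, 'joint_pos': array([-6.88459686e+01,  7.13397034e+00,  9.46346788e+01,  9.67915828e-04,
        7.83512571e+01, -4.73123762e+00]), 'qd': array([-0.00827443, -0.03614696,  0.00526297, -0.02993273,  0.01584052,
       -0.03044575]), 'joint_torque': array([ 5.81863751e-04, -4.23612428e+01, -3.65448260e+01, -6.58987574e-05,
        6.80541081e-03,  1.66506067e-05]), 'tool_pos': array([ 283.54114886, -584.21596907,  230.04149834]), 'tcp_rot': array([[ 4.36566638e-01, -8.99671620e-01, -7.39796289e-04],
       [-8.99669510e-01, -4.36567224e-01,  1.95770462e-03],
       [-2.08426210e-03, -1.89096359e-04, -9.99997810e-01]]), 'contact_force': array([-1.26263138,  0.27783319,  0.28701529]), 'ft_torque': array([-0.03525251, -0.02433499,  0.08789041]), 'finger_gap': 0.9977043054410691}
scene {'fx': 391.565, 'fy': 391.565, 'cx': 320.911, 'cy': 195.72, 'xyz': [1105.845, 193.085, 677.761], 'attitude': [[-0.385, 0.631, -0.674], [0.923, 0.273, -0.271], [0.013, -0.726, -0.687]]}
top {'fx': 386.948, 'fy': 386.948, 'cx': 323.018, 'cy': 201.432, 'xyz': [446.249, -3.151, 991.002], 'attitude': [[0.002, -0.988, 0.157], [-1.0, -0.004, -0.01], [0.01, -0.157, -0.987]]}
wrist {'fx': 309.707, 'fy': 309.707, 'cx': 317.386, 'cy': 201.865, 'tool_from_camera': [[1.0, -0.0, 0.001, -0.638], [-0.0, 0.951, 0.308, -78.954], [-0.001, -0.308, 0.951, -142.745], [0.0, 0.0, 0.0, 1.0]]}
```

View pics/scene0.png

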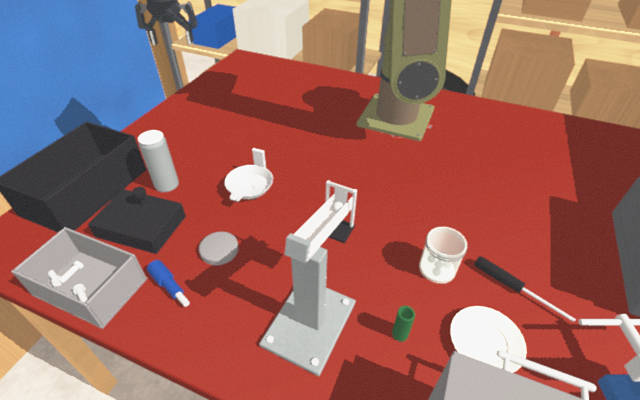

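View pics/top0.png

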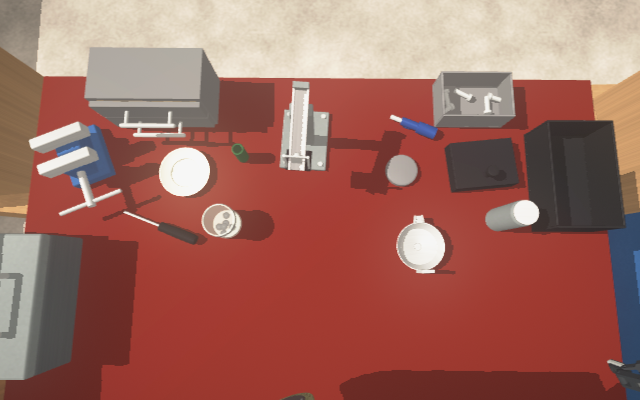

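View pics/wrist0.png

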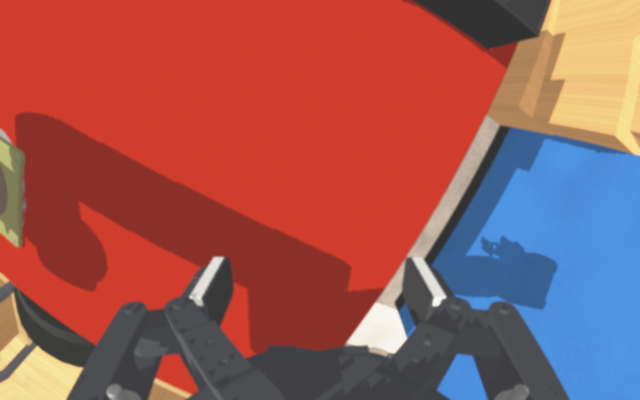

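```bash
python3 - <<'E'
import cv2,numpy as np
t=cv2.imread('pics/top0.png');s=cv2.imread('pics/scene0.png')
def c(im,x0,y0,x1,y1,n,k): cv2.imwrite(f'pics/{n}.png',cv2.resize(im[y0:y1,x0:x1],None,fx=k,fy=k,interpolation=cv2.INTER_CUBIC))
c(t,260,70,340,180,'t_chute',5); c(t,380,200,460,290,'t_dish',6); c(t,190,190,260,250,'t_can',8)
c(s,250,170,370,270,'s_chute',6); c(s,210,140,290,210,'s_dish',8); c(s,405,215,480,290,'s_can',7)
E
```

```text
(no output)
```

View pics/t_chute.png

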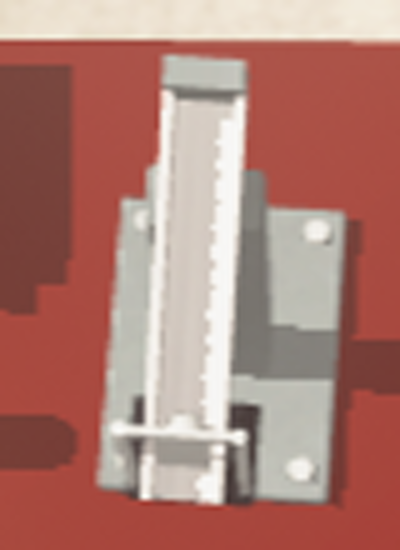

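View pics/t_dish.png

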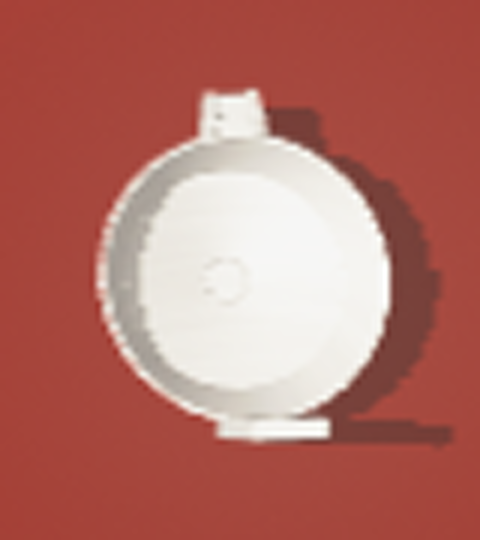

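View pics/t_can.png

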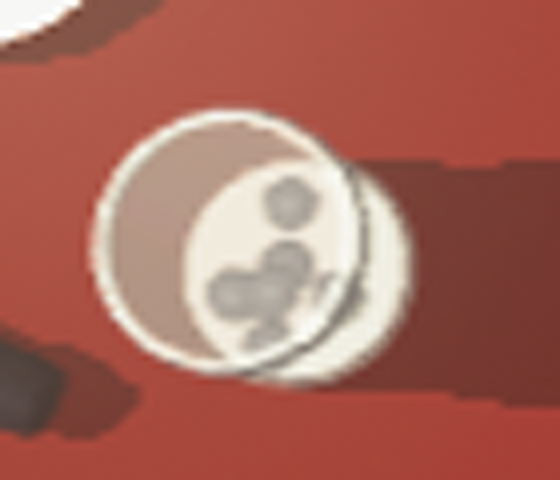

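View pics/s_chute.png

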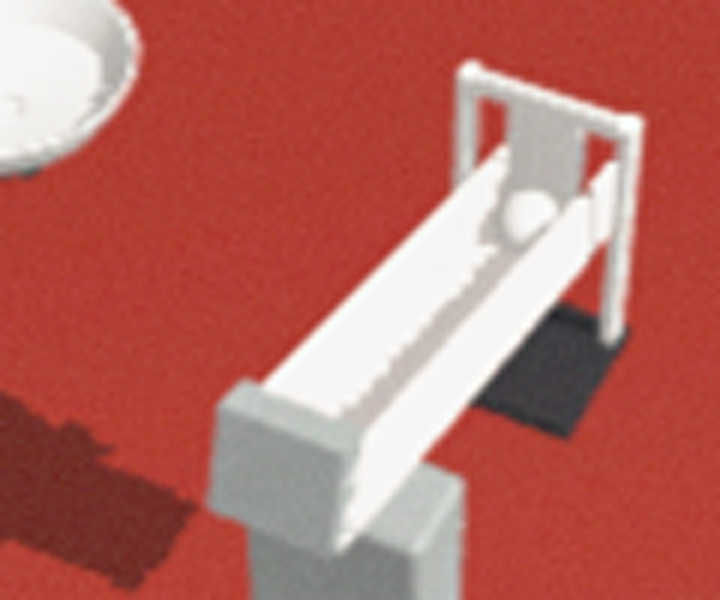

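View pics/s_dish.png

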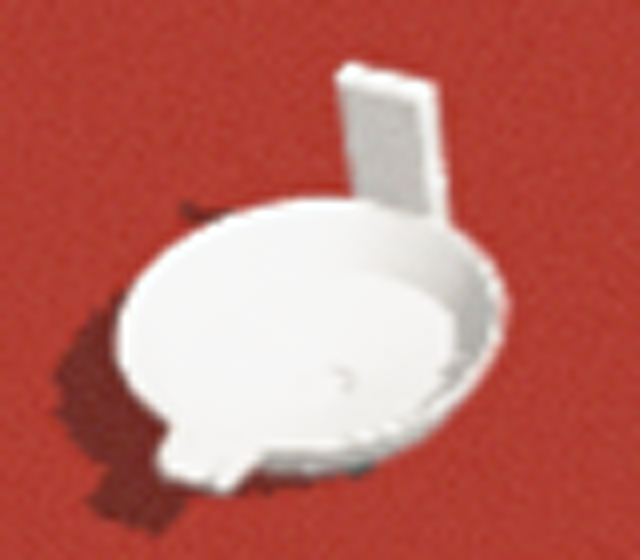

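View pics/s_can.png

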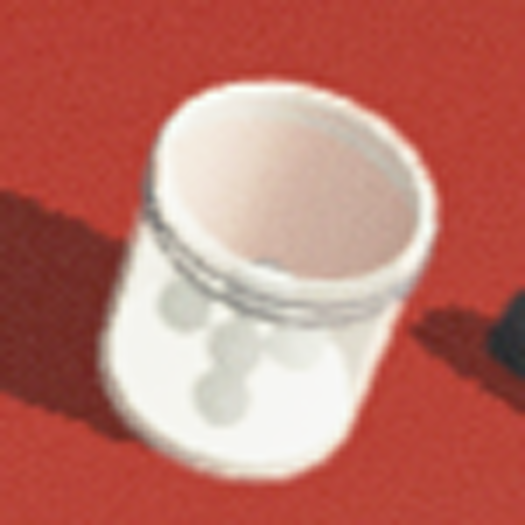

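```bash
python3 - <<'E'
from h import *
import pickle
S=pickle.load(open('s0.pkl','rb'));t=S['top'][0];s=S['scene'][0]
r=lambda a:np.round(a,1)
T=lambda x,y,z,x0,y0,k:onz(t,x0+(x+.5)/k-.5,y0+(y+.5)/k-.5,z)
# base plate
B=[T(x,y,12,260,70,5) for x,y in [(98,488),(328,503),(345,210),(122,198)]]
for b in B: print('base',r(b))
for a,b in [(0,3),(1,2)]: d=B[b]-B[a]; print('dir',np.degrees(np.arctan2(d[1],d[0])),np.linalg.norm(d))
d=B[1]-B[0];print('front edge',np.degrees(np.arctan2(d[1],d[0])),np.linalg.norm(d))
print('mid front',r((B[0]+B[1])/2))
L=T(182,500,198,260,70,5);print('lip',r(L))
# chute wall-top ends
print('lip wall tops',r(T(148,480,221,260,70,5)),r(T(228,480,221,260,70,5)))
E_=T(205,60,265,260,70,5);print('upper end',r(E_))
# dish
print('spout',r(T(233,92,36,380,200,6)),'tab top',[r(T(x,y,84,380,200,6)) for x,y in [(217,420),(330,420),(217,438),(330,440)]])
f=t['frame'].astype(int); m=((f.min(2)>110)).astype(np.uint8)
roi=np.zeros_like(m);roi[200:290,380:460]=m[200:290,380:460]
cs,_=cv2.findContours(roi,cv2.RETR_EXTERNAL,cv2.CHAIN_APPROX_NONE);c=max(cs,key=cv2.contourArea)[:,0]
W=np.array([onz(t,u,v,34) for u,v in c if 224<v<266])
A=np.c_[2*W[:,:2],np.ones(len(W))];q=np.linalg.lstsq(A,(W[:,:2]**2).sum(1),rcond=None)[0]
print('dish fit',q[:2],np.sqrt(q[2]+q[0]**2+q[1]**2))
print('dish marker centre floor',r(T(226,282,7,380,200,6)))
W=np.array([T(228+135*np.cos(a),242+133*np.sin(a),90,190,190,8) for a in np.linspace(0,6,20)])
print('can',r(W.mean(0)), r(T(228,242,90,190,190,8)))
Z=lambda x,y,x0,y0,k:ray(s,x0+(x+.5)/k-.5,y0+(y+.5)/k-.5)
TT=lambda x,y,x0,y0,k:ray(t,x0+(x+.5)/k-.5,y0+(y+.5)/k-.5)
print('can scene',onz(s,405+292/7,215+190/7,90))
print('tab tri',tri([Z(345,75,210,140,8),TT(330,440,380,200,6)]),tri([Z(435,85,210,140,8),TT(217,438,380,200,6)]))
# pad corners scene at z165 ; pad (572,438) far corner
print('pad corner z165', [r(onz(s,250+x/6,170+y/6,169)) for x,y in [(572,432),(628,332)]])
# gate crossbar ends tri
print('gate bar',tri([Z(470,68,250,170,6),TT(240,437,260,70,5)]),tri([Z(637,122,250,170,6),TT(118,430,260,70,5)]))
E
```

```text
base [691.8 101.2  12. ]
base [684.4 -18.2  12. ]
base [844.4 -27.   12. ]
base [850.3  91.7  12. ]
dir -3.4546813470311433 158.8196672824167
dir -3.1561187392596195 160.24130985239327
front edge -93.55481473100411 119.65476423009541
mid front [688.1  41.5  12. ]
lip [640.1  46.  198. ]
lip wall tops [642.8  58.6 221. ] [643.   25.9 221. ]
upper end [804.1  35.1 265. ]
spout [ 565.4 -250.3   36. ] tab top [array([ 431.9, -227. ,   84. ]), array([ 432. , -270.7,   84. ]), array([ 425.1, -226.8,   84. ]), array([ 424.4, -270.4,   84. ])]
dish fit [ 489.48534956 -252.31004981] 59.38793770434418
dish marker centre floor [ 488.1 -251.9    7. ]
can [545.6 232.7  90. ] [545.4 232.9  90. ]
can scene [553.36895278 237.40533667  90.        ]
tab tri (array([ 423.86926917, -272.07789538,   75.34634595]), [np.float64(0.9094225361931955), np.float64(0.909422536193197)]) (array([ 426.8029432 , -230.94722396,   84.4988603 ]), [np.float64(4.514976855163972), np.float64(4.5149768551640665)])
pad corner z165 [array([695. ,  73.8, 169. ]), array([653. ,  75.9, 169. ])]
gate bar (array([651.9189649 ,  21.29450261, 252.74013615]), [np.float64(1.1874868195134345), np.float64(1.1874868195133468)]) (array([654.46425996,  69.91398235, 252.55904218]), [np.float64(1.7902919638576584), np.float64(1.7902919638576764)])
```

Emit:
play_rows([
  {"dx":-19.4,"dy":-22.8,"dz":0},
  {"dx":-19.4,"dy":-22.8,"dz":0},
  {"dx":-19.4,"dy":-22.8,"dz":0},
  {"dx":-19.4,"dy":-22.8,"dz":0},
  {"dx":-19.4,"dy":-22.8,"dz":5},
  {"dx":-19.4,"dy":-22.8,"dz":5},
  {"dx":-19.4,"dy":-22.8,"dz":5},
  {"dx":-19.4,"dy":-22.8,"dz":5},
  {"dx":-19.4,"dy":-22.8,"dz":10},
  {"dx":-19.4,"dy":-22.8,"dz":10},
  {"dx":-19.4,"dy":-22.8,"dz":10},
  {"dx":-19.4,"dy":-22.8,"dz":10},
], fingers=1)

```text
invalid input
```

Emit:
play_rows([
  {"rz":-7.4},
  {"rz":-7.4},
  {"rz":-7.4},
  {"rz":-7.4},
  {"rz":-7.4},
  {"rz":-7.4},
  {"rz":-7.4},
  {"rz":-7.4},
  {"rz":-7.4},
  {"rz":0},
  {"rz":0},
])

```text
invalid input
```

```bash
python3 - <<'E'
from h import *
P=pose();s=bot.snapshot('wrist');cv2.imwrite('pics/w1.png',s['frame']);print(P,np.degrees(np.arctan2(P[1][1,0],P[1][0,0])))
t=bot.snapshot('top');cv2.imwrite('pics/t1.png',t['frame'])
import pickle;pickle.dump((s,P),open('w1.pkl','wb'))
E
```

```text
(array([ 283.58956726, -584.33698414,  230.30804832]), array([[ 4.36619641e-01, -8.99646002e-01, -5.99979437e-04],
       [-8.99644662e-01, -4.36620031e-01,  1.55926974e-03],
       [-1.66475383e-03, -1.41039498e-04, -9.99998604e-01]])) -64.11156242992281
```

View pics/w1.png

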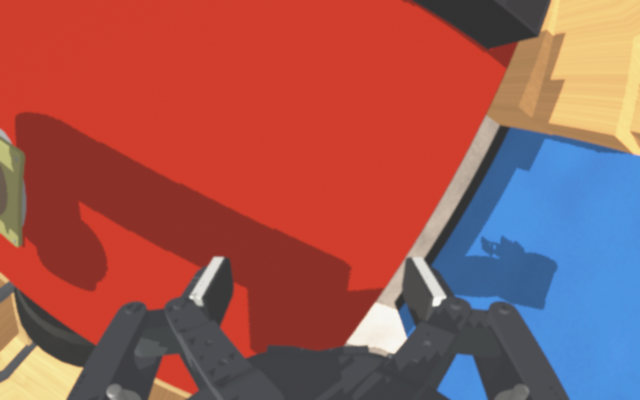

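Emit:
play_rows([
  {"dx":-19.4,"dy":-22.8,"dz":0,"rx":0,"ry":0,"rz":0},
  {"dx":-19.4,"dy":-22.8,"dz":0,"rx":0,"ry":0,"rz":0},
  {"dx":-19.4,"dy":-22.8,"dz":0,"rx":0,"ry":0,"rz":0},
  {"dx":-19.4,"dy":-22.8,"dz":0,"rx":0,"ry":0,"rz":0},
  {"dx":-19.4,"dy":-22.8,"dz":5,"rx":0,"ry":0,"rz":0},
  {"dx":-19.4,"dy":-22.8,"dz":5,"rx":0,"ry":0,"rz":0},
  {"dx":-19.4,"dy":-22.8,"dz":5,"rx":0,"ry":0,"rz":0},
  {"dx":-19.4,"dy":-22.8,"dz":5,"rx":0,"ry":0,"rz":0},
  {"dx":-19.4,"dy":-22.8,"dz":10,"rx":0,"ry":0,"rz":0},
  {"dx":-19.4,"dy":-22.8,"dz":10,"rx":0,"ry":0,"rz":0},
  {"dx":-19.4,"dy":-22.8,"dz":10,"rx":0,"ry":0,"rz":0},
  {"dx":-19.4,"dy":-22.8,"dz":10,"rx":0,"ry":0,"rz":0},
], fingers=1)

```text
time: 1.45
tool_pos: [428.6, -254.7, 171.0]
tcp_rot: [[0.436, -0.9, 0.0], [-0.9, -0.436, -0.0], [0.0, -0.0, -1.0]]
contact_force: [-0.1, -0.2, 0.0]
finger_gap: 0.999
```

Emit:
play_rows([
  {"dx":0,"dy":0,"dz":0,"rx":0,"ry":0,"rz":-7.4},
  {"dx":0,"dy":0,"dz":0,"rx":0,"ry":0,"rz":-7.4},
  {"dx":0,"dy":0,"dz":0,"rx":0,"ry":0,"rz":-7.4},
  {"dx":0,"dy":0,"dz":0,"rx":0,"ry":0,"rz":-7.4},
  {"dx":0,"dy":0,"dz":0,"rx":0,"ry":0,"rz":-7.4},
  {"dx":0,"dy":0,"dz":0,"rx":0,"ry":0,"rz":-7.4},
  {"dx":0,"dy":0,"dz":0,"rx":0,"ry":0,"rz":-7.4},
  {"dx":0,"dy":0,"dz":0,"rx":0,"ry":0,"rz":-7.4},
  {"dx":0,"dy":0,"dz":0,"rx":0,"ry":0,"rz":-7.4},
  {"dx":0,"dy":0,"dz":0,"rx":0,"ry":0,"rz":0},
  {"dx":0,"dy":0,"dz":0,"rx":0,"ry":0,"rz":0},
])

```text
time: 2.55
tool_pos: [428.2, -255.8, 171.3]
tcp_rot: [[0.999, 0.041, -0.0], [0.041, -0.999, 0.0], [-0.0, -0.0, -1.0]]
contact_force: [-0.0, 0.3, 0.1]
finger_gap: 0.998
```

```bash
python3 - <<'E'
from h import *
P=pose();s=bot.snapshot('wrist');cv2.imwrite('pics/w2.png',s['frame']);print(P,np.degrees(np.arctan2(P[1][1,0],P[1][0,0])))
t=bot.snapshot('top');cv2.imwrite('pics/t2.png',t['frame'])
import pickle;pickle.dump((s,P),open('w2.pkl','wb'))
E
```

```text
(array([ 428.21430268, -255.84729936,  171.29221663]), array([[ 9.99169986e-01,  4.07349751e-02, -4.20170117e-05],
       [ 4.07349770e-02, -9.99169985e-01,  4.63014540e-05],
       [-4.00960484e-05, -4.79745851e-05, -9.99999998e-01]])) 2.3345882117984034
```

View pics/w2.png

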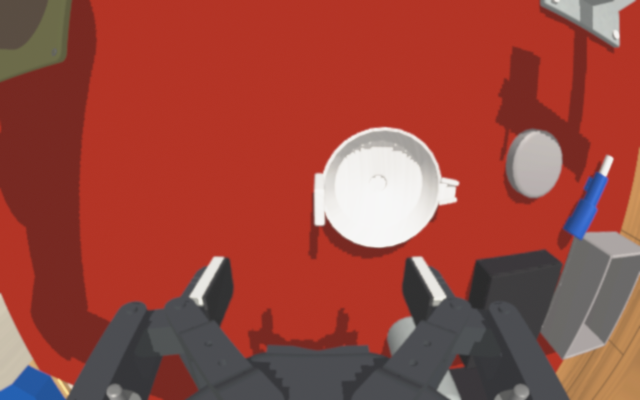

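```bash
python3 - <<'E'
from h import *
import pickle
s,P=pickle.load(open('w2.pkl','rb'))
cv2.imwrite('pics/w2c.png',cv2.resize(s['frame'][120:255,300:470],None,fx=4.5,fy=4.5,interpolation=cv2.INTER_CUBIC))
for n,u,v,z in [('mark',379,183,7),('spout',457,191,36)]: print(n,onz(s,u,v,z,P).round(1))
E
```

```text
mark [ 491.8 -252.7    7. ]
spout [ 567.6 -249.3   36. ]
```

View pics/w2c.png

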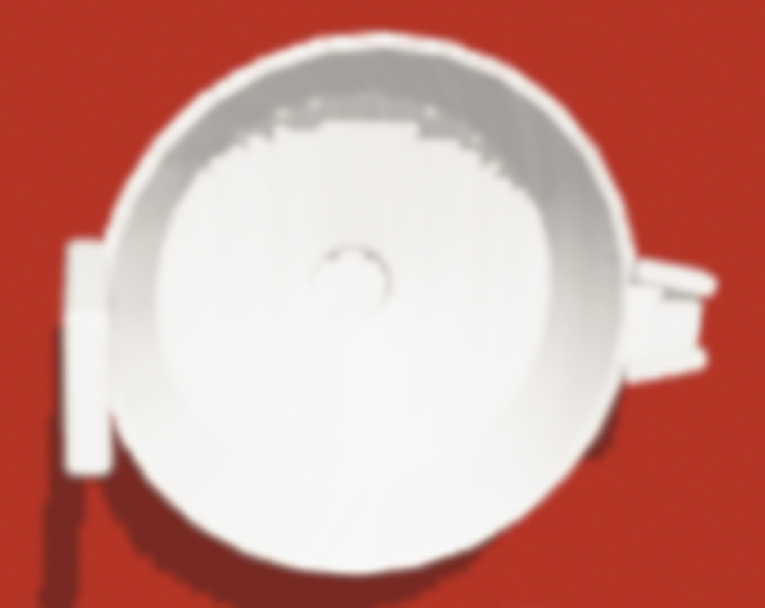

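```bash
python3 - <<'E'
from h import *
import pickle
s,P=pickle.load(open('w2.pkl','rb'))
W=lambda x,y,z:onz(s,300+(x+.5)/4.5-.5,120+(y+.5)/4.5-.5,z,P).round(1)
for x,y,z in [(65,315,84),(110,315,84),(65,474,84),(112,474,84),(700,328,34),(352,282,7)]: print(W(x,y,z))
E
```

```text
[ 424.8 -241.1   84. ]
[ 432.5 -240.8   84. ]
[ 425.9 -270.5   84. ]
[ 434.3 -270.2   84. ]
[ 566.8 -251.5   34. ]
[ 490.5 -252.     7. ]
```

Emit:
play_rows([
  {"dx":1.2,"dy":0,"dz":10,"rx":0,"ry":0,"rz":0},
  {"dx":0,"dy":0,"dz":15,"rx":0,"ry":0,"rz":0},
  {"dx":0,"dy":0,"dz":20,"rx":0,"ry":0,"rz":0},
  {"dx":0,"dy":0,"dz":20,"rx":0,"ry":0,"rz":0},
  {"dx":0,"dy":0,"dz":20,"rx":0,"ry":0,"rz":0},
  {"dx":0,"dy":0,"dz":20,"rx":0,"ry":0,"rz":0},
  {"dx":0,"dy":0,"dz":15,"rx":0,"ry":0,"rz":0},
  {"dx":0,"dy":0,"dz":10,"rx":0,"ry":0,"rz":0},
  {"dx":0,"dy":0,"dz":0,"rx":0,"ry":0,"rz":0},
  {"dx":0,"dy":0,"dz":0,"rx":0,"ry":0,"rz":0},
])

```text
time: 3.65
tool_pos: [429.7, -256.0, 41.5]
tcp_rot: [[0.999, 0.043, 0.0], [0.043, -0.999, -0.0], [0.0, 0.0, -1.0]]
contact_force: [-0.1, 0.3, -0.8]
finger_gap: 0.997
```

Emit:
play_rows([
  {"dx":0,"dy":0,"dz":0,"rx":0,"ry":0,"rz":0},
  {"dx":0,"dy":0,"dz":0,"rx":0,"ry":0,"rz":0},
  {"dx":0,"dy":0,"dz":0,"rx":0,"ry":0,"rz":0},
  {"dx":0,"dy":0,"dz":0,"rx":0,"ry":0,"rz":0},
  {"dx":0,"dy":0,"dz":0,"rx":0,"ry":0,"rz":0},
  {"dx":0,"dy":0,"dz":0,"rx":0,"ry":0,"rz":0},
  {"dx":0,"dy":0,"dz":0,"rx":0,"ry":0,"rz":0},
  {"dx":0,"dy":0,"dz":0,"rx":0,"ry":0,"rz":0},
  {"dx":0,"dy":0,"dz":0,"rx":0,"ry":0,"rz":0},
  {"dx":0,"dy":0,"dz":0,"rx":0,"ry":0,"rz":0},
], fingers=0)

```text
time: 4.65
tool_pos: [429.5, -255.9, 41.6]
tcp_rot: [[0.999, 0.043, 0.0], [0.043, -0.999, -0.0], [0.0, 0.0, -1.0]]
contact_force: [-1.3, 1.3, 3.8]
finger_gap: 0.087
```

```bash
python3 - <<'E'
from h import *
P=pose();s=bot.snapshot('wrist');cv2.imwrite('pics/w3.png',s['frame']);print(P,bot.observe()['finger_gap'])
t=bot.snapshot('scene');cv2.imwrite('pics/s3.png',t['frame'])
E
```

```text
(array([ 429.54937797, -255.87223741,   41.55893366]), array([[ 9.99054601e-01,  4.34729492e-02,  8.43647174e-05],
       [ 4.34729523e-02, -9.99054604e-01, -3.54799033e-05],
       [ 8.27425432e-05,  3.91139439e-05, -9.99999996e-01]])) 0.08855784541524567
```

View pics/w3.png

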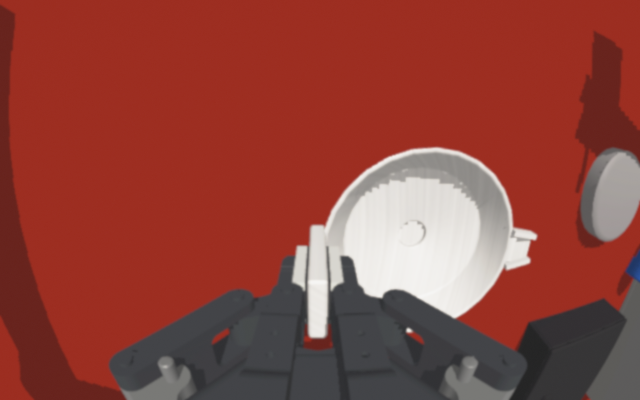

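View pics/s3.png

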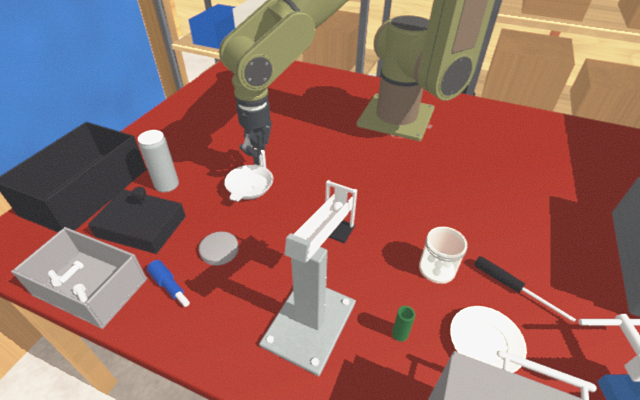

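Emit:
play_rows([
  {"dx":0,"dy":0,"dz":-3,"rx":0,"ry":0,"rz":0},
  {"dx":0,"dy":0,"dz":-7,"rx":0,"ry":0,"rz":0},
  {"dx":0,"dy":0,"dz":-10,"rx":0,"ry":0,"rz":0},
  {"dx":0,"dy":0,"dz":-12,"rx":0,"ry":0,"rz":0},
  {"dx":0,"dy":0,"dz":-12,"rx":0,"ry":0,"rz":0},
  {"dx":0,"dy":0,"dz":-12,"rx":0,"ry":0,"rz":0},
  {"dx":0,"dy":0,"dz":-12,"rx":0,"ry":0,"rz":0},
  {"dx":0,"dy":0,"dz":-12,"rx":0,"ry":0,"rz":0},
  {"dx":0,"dy":0,"dz":-10,"rx":0,"ry":0,"rz":0},
  {"dx":0,"dy":0,"dz":-7,"rx":0,"ry":0,"rz":0},
  {"dx":0,"dy":0,"dz":-3,"rx":0,"ry":0,"rz":0},
  {"dx":0,"dy":0,"dz":0,"rx":0,"ry":0,"rz":0},
])

```text
time: 5.95
tool_pos: [429.6, -255.9, 141.7]
tcp_rot: [[0.999, 0.043, 0.0], [0.043, -0.999, -0.0], [0.0, 0.0, -1.0]]
contact_force: [-0.7, -0.8, -1.8]
finger_gap: 0.087
```

```bash
python3 - <<'E'
from h import *
P=pose();s=bot.snapshot('wrist');cv2.imwrite('pics/w4.png',s['frame']);print(P,bot.observe()['finger_gap'],bot.observe()['contact_force'])
t=bot.snapshot('scene');cv2.imwrite('pics/s4.png',cv2.resize(t['frame'][60:220,180:380],None,fx=4,fy=3.7))
E
```

```text
(array([ 429.57686766, -255.9473491 ,  141.67629624]), array([[ 9.99058764e-01,  4.33751994e-02,  4.21995762e-04],
       [ 4.33753405e-02, -9.99058792e-01, -3.31123342e-04],
       [ 4.07236035e-04,  3.49115887e-04, -9.99999856e-01]])) 0.08725204034684271 [-0.5161603  -0.48066084 -2.5709634 ]
```

View pics/w4.png

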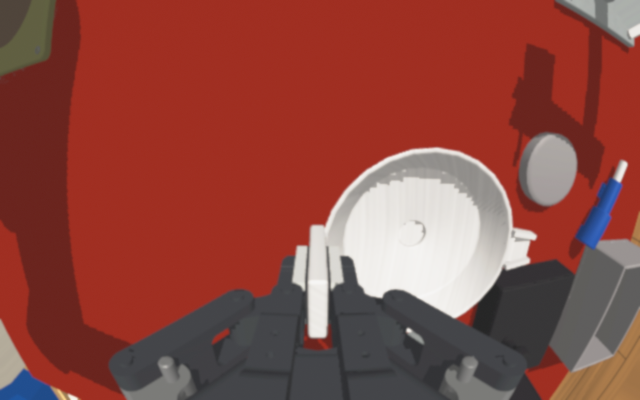

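View pics/s4.png

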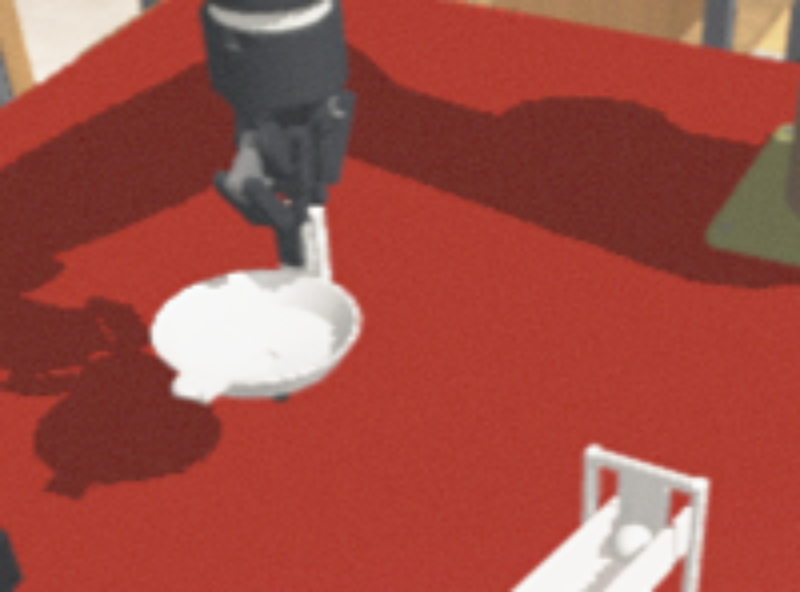

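Emit:
play_rows([
  {"dx":0,"dy":0,"dz":0,"rx":0,"ry":0,"rz":2.9},
  {"dx":0,"dy":0,"dz":0,"rx":0,"ry":0,"rz":2.8},
  {"dx":1,"dy":-11,"dz":0,"rx":0,"ry":0,"rz":0},
  {"dx":2,"dy":-23,"dz":0,"rx":0,"ry":0,"rz":0},
  {"dx":3,"dy":-34,"dz":0,"rx":0,"ry":0,"rz":0},
  {"dx":4,"dy":-45,"dz":0,"rx":0,"ry":0,"rz":0},
  {"dx":4,"dy":-45,"dz":0,"rx":0,"ry":0,"rz":0},
  {"dx":4,"dy":-45,"dz":0,"rx":0,"ry":0,"rz":0},
  {"dx":4,"dy":-45,"dz":0,"rx":0,"ry":0,"rz":0},
  {"dx":3,"dy":-34,"dz":0,"rx":0,"ry":0,"rz":0},
  {"dx":2,"dy":-22,"dz":0,"rx":0,"ry":0,"rz":0},
  {"dx":1,"dy":-8.2,"dz":0,"rx":0,"ry":0,"rz":0},
])

```text
time: 7.25
tool_pos: [474.3, 56.8, 140.8]
tcp_rot: [[0.999, -0.052, -0.001], [-0.052, -0.999, 0.001], [-0.001, -0.001, -1.0]]
contact_force: [0.6, -0.1, -0.9]
finger_gap: 0.085
```

Emit:
play_rows([
  {"dx":0,"dy":0,"dz":0,"rx":0,"ry":0,"rz":0},
  {"dx":0,"dy":0,"dz":0,"rx":0,"ry":0,"rz":0},
  {"dx":0,"dy":0,"dz":0,"rx":0,"ry":0,"rz":0},
])

```text
time: 7.55
tool_pos: [474.7, 53.4, 141.1]
tcp_rot: [[0.998, -0.057, -0.0], [-0.057, -0.998, -0.0], [-0.0, 0.0, -1.0]]
contact_force: [0.2, 0.1, -1.7]
finger_gap: 0.088
```

```bash
python3 - <<'E'
from h import *
import pickle
P=pose();s=bot.snapshot('top');cv2.imwrite('pics/t5.png',cv2.resize(s['frame'][60:260,180:380],None,fx=3,fy=3,interpolation=cv2.INTER_CUBIC));print(P,np.degrees(np.arctan2(P[1][1,0],P[1][0,0])))
pickle.dump(s,open('t5.pkl','wb'))
s=bot.snapshot('wrist');cv2.imwrite('pics/w5.png',s['frame'])
t=bot.snapshot('scene');cv2.imwrite('pics/s5.png',cv2.resize(t['frame'][100:300,230:480],None,fx=3.2,fy=3))
E
```

```text
(array([474.73442459,  53.38889212, 141.14244411]), array([[ 9.98358431e-01, -5.72738034e-02, -3.93958446e-04],
       [-5.72738999e-02, -9.98358475e-01, -2.38077016e-04],
       [-3.79676177e-04,  2.60249733e-04, -9.99999894e-01]])) -3.283349709047404
```

View pics/w5.png

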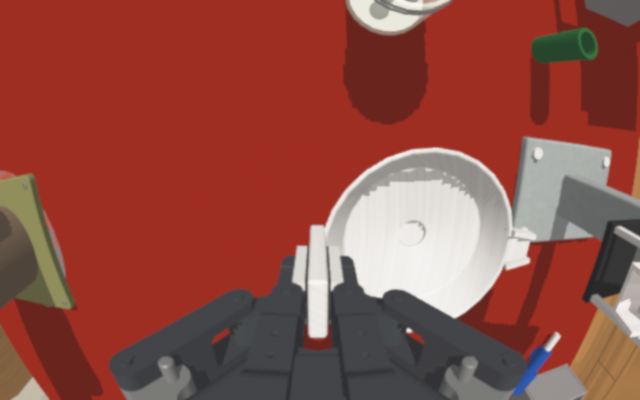

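View pics/t5.png

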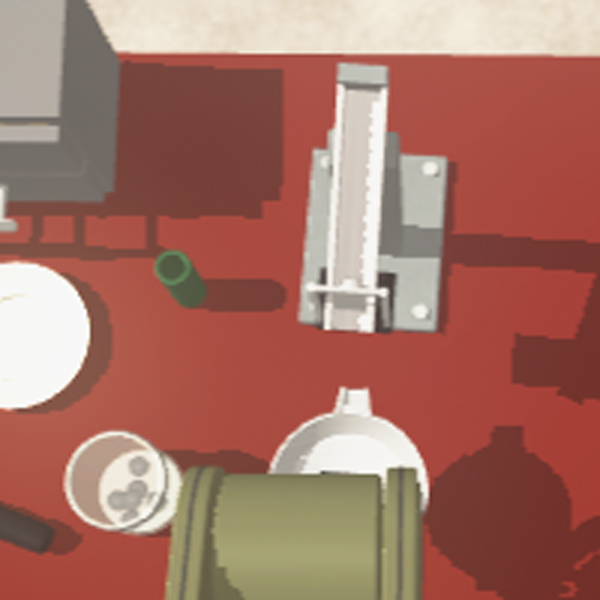

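View pics/s5.png

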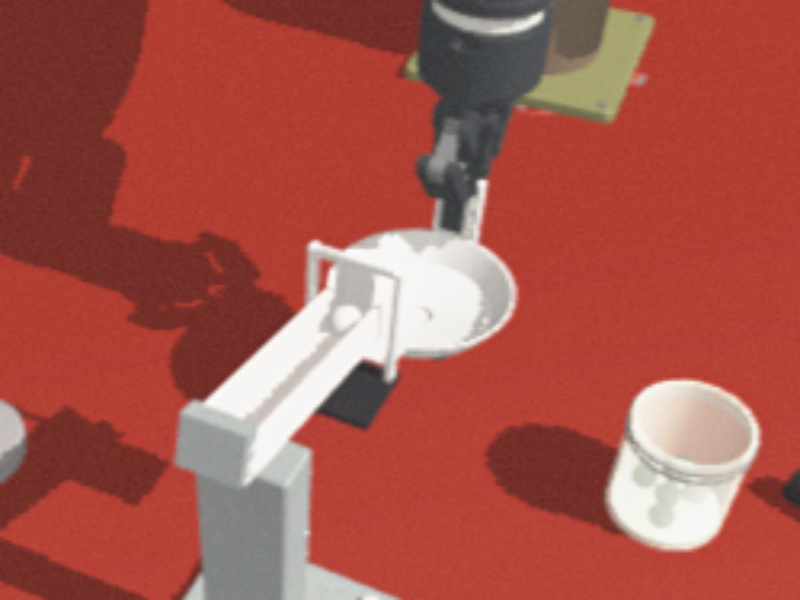

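```bash
python3 - <<'E'
from h import *
import pickle
s=pickle.load(open('t5.pkl','rb'))
f=lambda x,y,z:onz(s,180+(x+.5)/3-.5,60+(y+.5)/3-.5,z).round(1)
print('spout',f(355,391,135)); print('lip',f(349,331,198), 'cap',f(362,70,262), f(362,66,262))
P=pose();R=P[1];print('expected spout',P[0]+137*R[:,0])
E
```

```text
spout [608.5  44.8 135. ]
lip [639.3  46.  198. ] cap [802.6  35.7 262. ] [805.5  35.8 262. ]
expected spout [611.66639383  45.5647554  141.30221919]
```

Emit:
play_rows([
  {"dx":2,"dy":-1,"dz":0,"rx":0,"ry":0,"rz":0},
  {"dx":5,"dy":-1,"dz":0,"rx":0,"ry":0,"rz":0},
  {"dx":9,"dy":0,"dz":0,"rx":0,"ry":0,"rz":0},
  {"dx":11,"dy":0,"dz":0,"rx":0,"ry":0,"rz":0},
  {"dx":12,"dy":0,"dz":0,"rx":0,"ry":0,"rz":0},
  {"dx":12,"dy":0,"dz":0,"rx":0,"ry":0,"rz":0},
  {"dx":11,"dy":0,"dz":0,"rx":0,"ry":0,"rz":0},
  {"dx":9,"dy":0,"dz":0,"rx":0,"ry":0,"rz":0},
  {"dx":5.5,"dy":0,"dz":0,"rx":0,"ry":0,"rz":0},
  {"dx":2,"dy":0,"dz":0,"rx":0,"ry":0,"rz":0},
  {"dx":0,"dy":0,"dz":0,"rx":0,"ry":0,"rz":0},
  {"dx":0,"dy":0,"dz":0,"rx":0,"ry":0,"rz":0},
])

```text
time: 8.9
tool_pos: [553.1, 51.9, 141.3]
tcp_rot: [[0.998, -0.056, -0.0], [-0.056, -0.998, 0.0], [-0.0, 0.0, -1.0]]
contact_force: [-0.3, 0.7, -2.2]
finger_gap: 0.083
```

```bash
python3 - <<'E'
from h import *
import pickle
P=pose();s=bot.snapshot('top');cv2.imwrite('pics/t6.png',cv2.resize(s['frame'][60:220,230:370],None,fx=3.7,fy=3.7,interpolation=cv2.INTER_CUBIC));print(P)
s=bot.snapshot('wrist');cv2.imwrite('pics/w6.png',s['frame'])
t=bot.snapshot('scene');cv2.imwrite('pics/s6.png',cv2.resize(t['frame'][150:270,270:420],None,fx=5,fy=5))
E
```

```text
(array([553.09622934,  51.94626932, 141.25895241]), array([[ 9.98431928e-01, -5.59782941e-02, -3.40814225e-04],
       [-5.59782936e-02, -9.98431986e-01,  1.10511557e-05],
       [-3.40898448e-04,  8.04437206e-06, -9.99999942e-01]]))
```

View pics/w6.png

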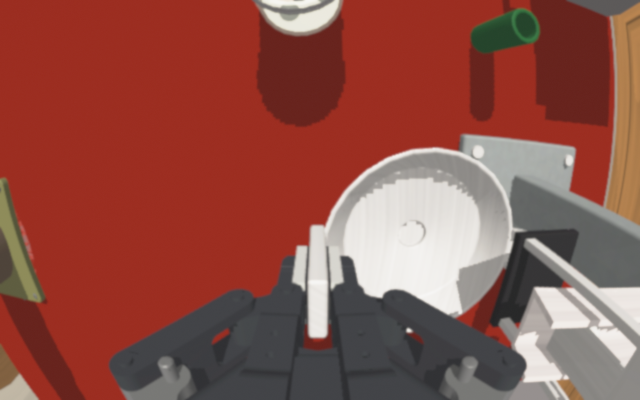

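View pics/t6.png

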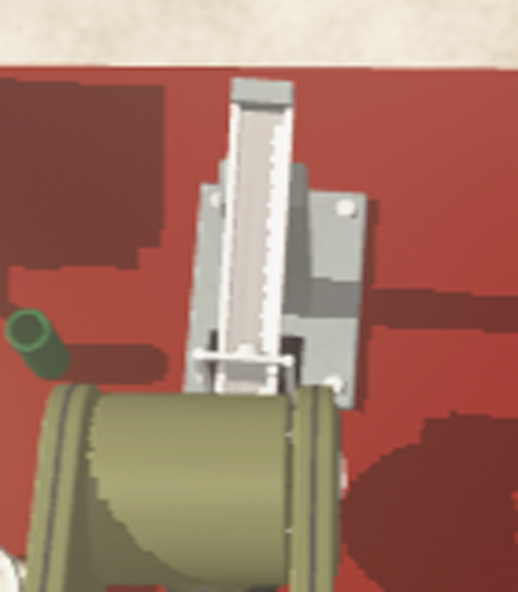

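View pics/s6.png

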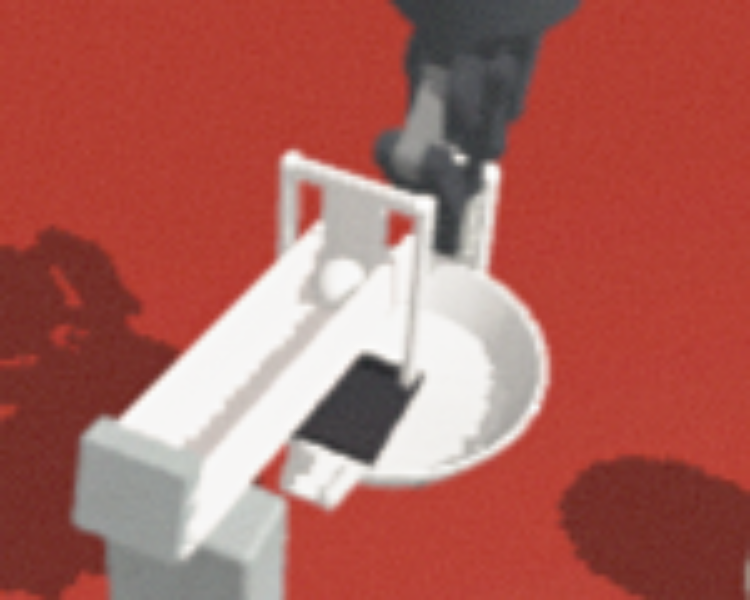

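Emit:
play_rows([
  {"dx":0,"dy":0,"dz":-3,"rx":0,"ry":0,"rz":0},
  {"dx":0,"dy":0,"dz":-6,"rx":0,"ry":0,"rz":0},
  {"dx":0,"dy":0,"dz":-6,"rx":0,"ry":0,"rz":0},
  {"dx":0,"dy":0,"dz":-6,"rx":0,"ry":0,"rz":0},
  {"dx":0,"dy":0,"dz":-4,"rx":0,"ry":0,"rz":0},
  {"dx":0,"dy":0,"dz":-4,"rx":0,"ry":0,"rz":0},
  {"dx":0,"dy":0,"dz":-4,"rx":0,"ry":0,"rz":0},
  {"dx":0,"dy":0,"dz":-4,"rx":0,"ry":0,"rz":0},
  {"dx":0,"dy":0,"dz":-4,"rx":0,"ry":0,"rz":0},
  {"dx":0,"dy":0,"dz":-3,"rx":0,"ry":0,"rz":0},
  {"dx":0,"dy":0,"dz":-2,"rx":0,"ry":0,"rz":0},
  {"dx":0,"dy":0,"dz":-1,"rx":0,"ry":0,"rz":0},
])

```text
time: 10.25
tool_pos: [553.3, 51.9, 188.4]
tcp_rot: [[0.998, -0.056, -0.0], [-0.056, -0.998, 0.0], [-0.0, -0.0, -1.0]]
contact_force: [-0.0, -0.1, -1.8]
finger_gap: 0.085
```

```bash
python3 - <<'E'
from h import *
P=pose();print(P[0],bot.observe()['contact_force'],bot.observe()['ft_torque'])
s=bot.snapshot('wrist');cv2.imwrite('pics/w7.png',s['frame'])
t=bot.snapshot('scene');cv2.imwrite('pics/s7.png',cv2.resize(t['frame'][150:270,270:420],None,fx=5,fy=5))
E
```

```text
[553.31304049  51.91012905 188.38173019] [-0.00952547 -0.14243334 -1.82405905] [0.02105357 0.16748597 0.03679815]
```

View pics/w7.png

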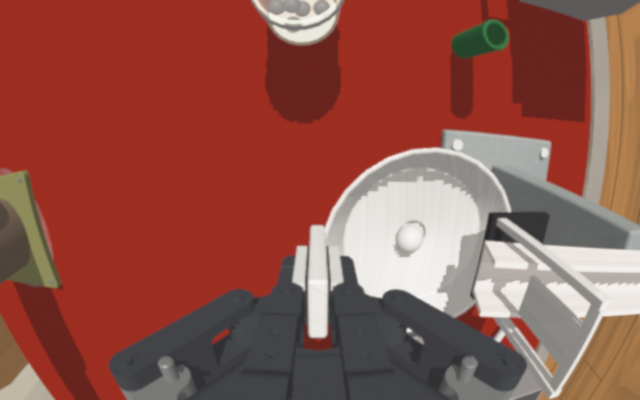

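View pics/s7.png

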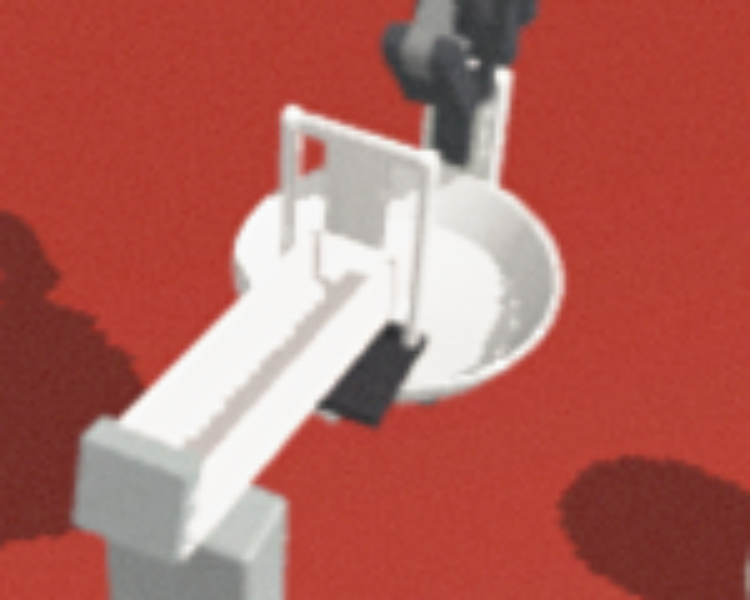

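Ball is in the dish centre (wrist picture, about (410,237)). I'll wait for it to settle, then lower gently.

Emit:
play_rows([
  {"dx":0,"dy":0,"dz":0,"rx":0,"ry":0,"rz":0},
  {"dx":0,"dy":0,"dz":0,"rx":0,"ry":0,"rz":0},
  {"dx":0,"dy":0,"dz":0,"rx":0,"ry":0,"rz":0},
  {"dx":0,"dy":0,"dz":0,"rx":0,"ry":0,"rz":0},
  {"dx":0,"dy":0,"dz":0,"rx":0,"ry":0,"rz":0},
  {"dx":0,"dy":0,"dz":0,"rx":0,"ry":0,"rz":0},
  {"dx":0,"dy":0,"dz":0,"rx":0,"ry":0,"rz":0},
  {"dx":0,"dy":0,"dz":0,"rx":0,"ry":0,"rz":0},
  {"dx":0,"dy":0,"dz":0,"rx":0,"ry":0,"rz":0},
  {"dx":0,"dy":0,"dz":0,"rx":0,"ry":0,"rz":0},
  {"dx":0,"dy":0,"dz":0,"rx":0,"ry":0,"rz":0},
  {"dx":0,"dy":0,"dz":0,"rx":0,"ry":0,"rz":0},
])

```text
time: 11.55
tool_pos: [553.4, 51.9, 188.3]
tcp_rot: [[0.998, -0.056, -0.0], [-0.056, -0.998, 0.0], [-0.0, -0.0, -1.0]]
contact_force: [0.6, -0.2, -3.1]
finger_gap: 0.089
```

Emit:
play_rows([
  {"dx":0,"dy":0,"dz":1,"rx":0,"ry":0,"rz":0},
  {"dx":0,"dy":0,"dz":2,"rx":0,"ry":0,"rz":0},
  {"dx":0,"dy":0,"dz":3,"rx":0,"ry":0,"rz":0},
  {"dx":0,"dy":0,"dz":4,"rx":0,"ry":0,"rz":0},
  {"dx":0,"dy":0,"dz":4,"rx":0,"ry":0,"rz":0},
  {"dx":0,"dy":0,"dz":5,"rx":0,"ry":0,"rz":0},
  {"dx":0,"dy":0,"dz":5,"rx":0,"ry":0,"rz":0},
  {"dx":0,"dy":0,"dz":5,"rx":0,"ry":0,"rz":0},
  {"dx":0,"dy":0,"dz":4,"rx":0,"ry":0,"rz":0},
  {"dx":0,"dy":0,"dz":3,"rx":0,"ry":0,"rz":0},
  {"dx":0,"dy":0,"dz":2,"rx":0,"ry":0,"rz":0},
  {"dx":0,"dy":0,"dz":1,"rx":0,"ry":0,"rz":0},
])

```text
time: 12.75
tool_pos: [553.4, 51.9, 149.1]
tcp_rot: [[0.998, -0.056, -0.0], [-0.056, -0.998, 0.0], [-0.0, -0.0, -1.0]]
contact_force: [0.5, 0.4, -2.3]
finger_gap: 0.087
```

```bash
python3 - <<'E'
from h import *
P=pose();print(P[0],bot.observe()['contact_force'],bot.observe()['ft_torque'])
s=bot.snapshot('wrist');cv2.imwrite('pics/w8.png',s['frame'])
t=bot.snapshot('scene');cv2.imwrite('pics/s8.png',cv2.resize(t['frame'][150:270,270:420],None,fx=5,fy=5))
E
```

```text
[553.36410061  51.89756811 149.13116474] [ 0.47861746  0.43815565 -2.33578111] [-0.01399667  0.10589711  0.00464577]
```

View pics/w8.png

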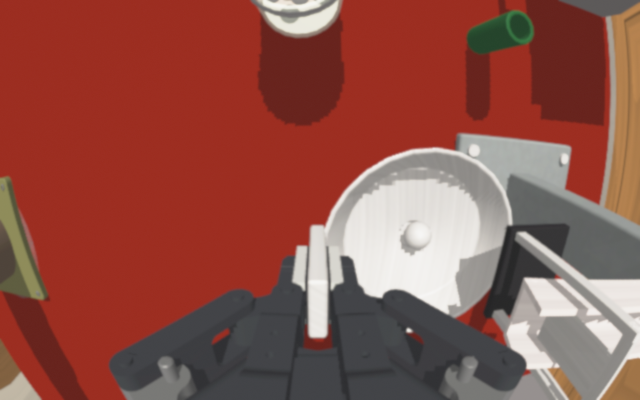

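View pics/s8.png

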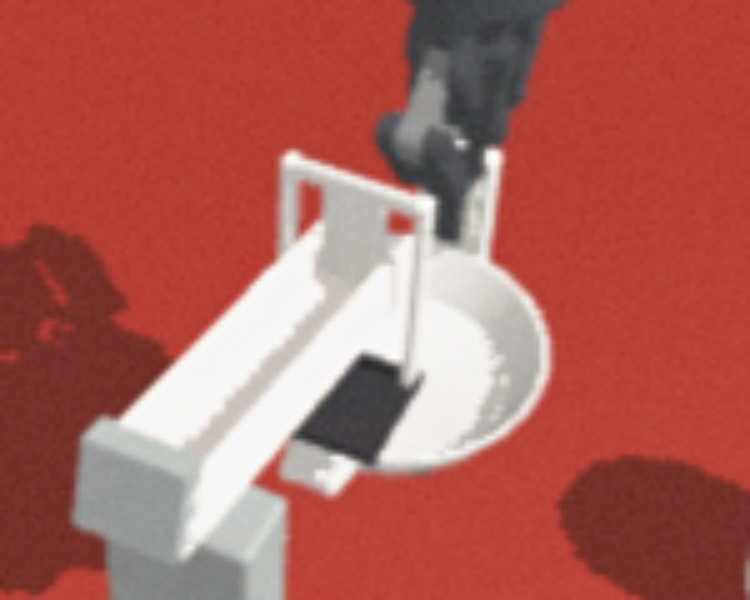

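Emit:
play_rows([
  {"dx":-1,"dy":0,"dz":0,"rx":0,"ry":0,"rz":0},
  {"dx":-2,"dy":0,"dz":0,"rx":0,"ry":0,"rz":0},
  {"dx":-3,"dy":0,"dz":0,"rx":0,"ry":0,"rz":0},
  {"dx":-4,"dy":0,"dz":0,"rx":0,"ry":0,"rz":0},
  {"dx":-5,"dy":0,"dz":0,"rx":0,"ry":0,"rz":0},
  {"dx":-6,"dy":0,"dz":0,"rx":0,"ry":0,"rz":0},
  {"dx":-6,"dy":0,"dz":0,"rx":0,"ry":0,"rz":0},
  {"dx":-6,"dy":0,"dz":0,"rx":0,"ry":0,"rz":0},
  {"dx":-6,"dy":0,"dz":0,"rx":0,"ry":0,"rz":0},
  {"dx":-6,"dy":0,"dz":0,"rx":0,"ry":0,"rz":0},
  {"dx":-6,"dy":0,"dz":0,"rx":0,"ry":0,"rz":0},
  {"dx":-6,"dy":0,"dz":0,"rx":0,"ry":0,"rz":0},
])

```text
time: 14.05
tool_pos: [496.0, 55.1, 149.3]
tcp_rot: [[0.998, -0.056, 0.0], [-0.056, -0.998, -0.0], [0.0, 0.0, -1.0]]
contact_force: [-0.4, -0.0, -2.2]
finger_gap: 0.087
```

Emit:
play_rows([
  {"dx":-6,"dy":0,"dz":0,"rx":0,"ry":0,"rz":0},
  {"dx":-6,"dy":0,"dz":0,"rx":0,"ry":0,"rz":0},
  {"dx":-5,"dy":0,"dz":0,"rx":0,"ry":0,"rz":0},
  {"dx":-4,"dy":0,"dz":0,"rx":0,"ry":0,"rz":0},
  {"dx":-3,"dy":0,"dz":0,"rx":0,"ry":0,"rz":0},
  {"dx":-2,"dy":0,"dz":0,"rx":0,"ry":0,"rz":0},
  {"dx":-1,"dy":0,"dz":0,"rx":0,"ry":0,"rz":0},
  {"dx":0,"dy":0,"dz":0,"rx":0,"ry":0,"rz":0},
  {"dx":0,"dy":0,"dz":0,"rx":0,"ry":0,"rz":0},
  {"dx":0,"dy":0,"dz":0,"rx":0,"ry":0,"rz":0},
  {"dx":0,"dy":0,"dz":0,"rx":0,"ry":0,"rz":0},
  {"dx":0,"dy":0,"dz":0,"rx":0,"ry":0,"rz":0},
])

```text
time: 15.25
tool_pos: [469.6, 56.6, 149.3]
tcp_rot: [[0.998, -0.056, -0.0], [-0.056, -0.998, -0.0], [-0.0, 0.0, -1.0]]
contact_force: [-0.2, 0.7, -2.1]
finger_gap: 0.089
```

```bash
python3 - <<'E'
from h import *
P=pose();print(P[0])
s=bot.snapshot('wrist');cv2.imwrite('pics/w9.png',s['frame'])
E
```

```text
[469.59732337  56.59576173 149.30038446]
```

View pics/w9.png

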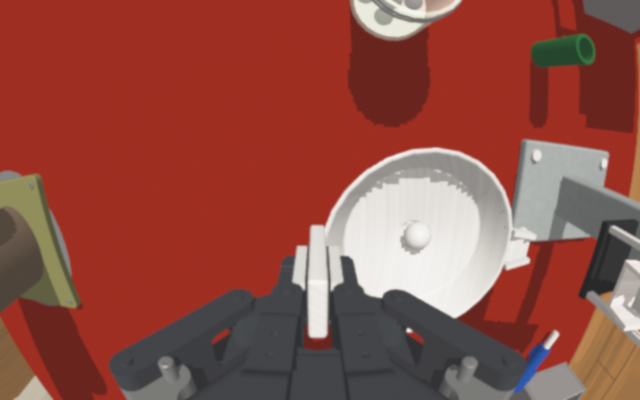

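Emit:
play_rows([
  {"dx":0.01,"dy":1.06,"dz":0,"rx":0,"ry":0,"rz":-1},
  {"dx":0.04,"dy":2.13,"dz":0,"rx":0,"ry":0,"rz":-2},
  {"dx":0.08,"dy":3.19,"dz":0,"rx":0,"ry":0,"rz":-3},
  {"dx":0.08,"dy":3.19,"dz":0,"rx":0,"ry":0,"rz":-3},
  {"dx":0.08,"dy":3.19,"dz":0,"rx":0,"ry":0,"rz":-3},
  {"dx":0.08,"dy":3.19,"dz":0,"rx":0,"ry":0,"rz":-3},
  {"dx":0.08,"dy":3.19,"dz":0,"rx":0,"ry":0,"rz":-3},
  {"dx":0.08,"dy":3.19,"dz":0,"rx":0,"ry":0,"rz":-3},
  {"dx":0.08,"dy":3.19,"dz":0,"rx":0,"ry":0,"rz":-3},
  {"dx":0.08,"dy":3.19,"dz":0,"rx":0,"ry":0,"rz":-3},
  {"dx":0.04,"dy":2.13,"dz":0,"rx":0,"ry":0,"rz":-2},
  {"dx":0.01,"dy":1.06,"dz":0,"rx":0,"ry":0,"rz":-1},
])

```text
time: 16.5
tool_pos: [476.0, 25.5, 149.4]
tcp_rot: [[0.892, 0.452, 0.0], [0.452, -0.892, -0.0], [-0.0, 0.0, -1.0]]
contact_force: [0.1, 0.2, -1.9]
finger_gap: 0.085
```

```bash
python3 - <<'E'
from h import *
P=pose();print(P[0],P[0]+61*P[1][:,0],np.degrees(np.arctan2(P[1][1,0],P[1][0,0])))
s=bot.snapshot('wrist');cv2.imwrite('pics/w10.png',s['frame'])
E
```

```text
[476.04484462  25.46982629 149.35037333] [530.46735351  53.02323855 149.35033453] 26.85250366625718
```

View pics/w10.png

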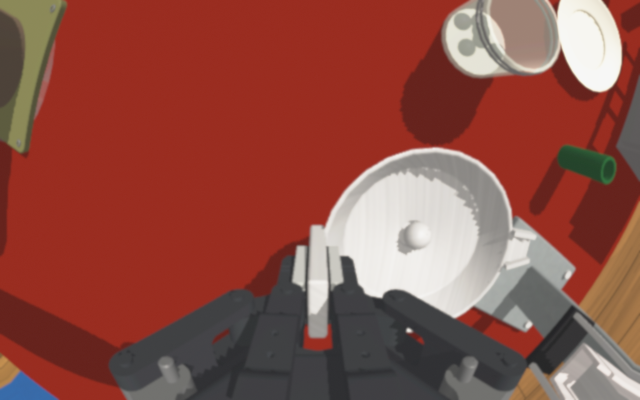

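Pivot works exactly and the ball stays at (417,235). Repeating for the remaining 60°.

Emit:
play_rows([
  {"dx":0.01,"dy":1.06,"dz":0,"rx":0,"ry":0,"rz":-1},
  {"dx":0.04,"dy":2.13,"dz":0,"rx":0,"ry":0,"rz":-2},
  {"dx":0.08,"dy":3.19,"dz":0,"rx":0,"ry":0,"rz":-3},
  {"dx":0.08,"dy":3.19,"dz":0,"rx":0,"ry":0,"rz":-3},
  {"dx":0.08,"dy":3.19,"dz":0,"rx":0,"ry":0,"rz":-3},
  {"dx":0.08,"dy":3.19,"dz":0,"rx":0,"ry":0,"rz":-3},
  {"dx":0.08,"dy":3.19,"dz":0,"rx":0,"ry":0,"rz":-3},
  {"dx":0.08,"dy":3.19,"dz":0,"rx":0,"ry":0,"rz":-3},
  {"dx":0.08,"dy":3.19,"dz":0,"rx":0,"ry":0,"rz":-3},
  {"dx":0.08,"dy":3.19,"dz":0,"rx":0,"ry":0,"rz":-3},
  {"dx":0.04,"dy":2.13,"dz":0,"rx":0,"ry":0,"rz":-2},
  {"dx":0.01,"dy":1.06,"dz":0,"rx":0,"ry":0,"rz":-1},
])

```text
time: 17.75
tool_pos: [497.1, 2.1, 149.3]
tcp_rot: [[0.547, 0.837, 0.0], [0.837, -0.547, -0.0], [-0.0, 0.0, -1.0]]
contact_force: [-0.1, -0.3, -2.2]
finger_gap: 0.087
```

Emit:
play_rows([
  {"dx":0.01,"dy":1.06,"dz":0,"rx":0,"ry":0,"rz":-1},
  {"dx":0.04,"dy":2.13,"dz":0,"rx":0,"ry":0,"rz":-2},
  {"dx":0.08,"dy":3.19,"dz":0,"rx":0,"ry":0,"rz":-3},
  {"dx":0.08,"dy":3.19,"dz":0,"rx":0,"ry":0,"rz":-3},
  {"dx":0.08,"dy":3.19,"dz":0,"rx":0,"ry":0,"rz":-3},
  {"dx":0.08,"dy":3.19,"dz":0,"rx":0,"ry":0,"rz":-3},
  {"dx":0.08,"dy":3.19,"dz":0,"rx":0,"ry":0,"rz":-3},
  {"dx":0.08,"dy":3.19,"dz":0,"rx":0,"ry":0,"rz":-3},
  {"dx":0.08,"dy":3.19,"dz":0,"rx":0,"ry":0,"rz":-3},
  {"dx":0.08,"dy":3.19,"dz":0,"rx":0,"ry":0,"rz":-3},
  {"dx":0.04,"dy":2.13,"dz":0,"rx":0,"ry":0,"rz":-2},
  {"dx":0.01,"dy":1.06,"dz":0,"rx":0,"ry":0,"rz":-1},
])

```text
time: 18.95
tool_pos: [527.1, -7.7, 149.3]
tcp_rot: [[0.055, 0.998, 0.0], [0.998, -0.055, -0.0], [-0.0, 0.0, -1.0]]
contact_force: [-0.4, 0.6, -1.3]
finger_gap: 0.083
```

Emit:
play_rows([
  {"dx":0,"dy":0,"dz":0,"rx":0,"ry":0,"rz":0},
  {"dx":0,"dy":0,"dz":0,"rx":0,"ry":0,"rz":0},
  {"dx":0,"dy":0,"dz":0,"rx":0,"ry":0,"rz":0},
  {"dx":0,"dy":0,"dz":0,"rx":0,"ry":0,"rz":0},
])

```text
time: 19.35
tool_pos: [526.9, -7.7, 149.3]
tcp_rot: [[0.056, 0.998, 0.0], [0.998, -0.056, -0.0], [0.0, 0.0, -1.0]]
contact_force: [-0.7, -0.7, -2.7]
finger_gap: 0.088
```

```bash
python3 - <<'E'
from h import *
import pickle
P=pose();print(P[0],P[0]+61*P[1][:,0],np.degrees(np.arctan2(P[1][1,0],P[1][0,0])))
s=bot.snapshot('wrist');cv2.imwrite('pics/w11.png',s['frame'])
pickle.dump((s,P),open('w11.pkl','wb'))
s=bot.snapshot('scene');cv2.imwrite('pics/s11.png',s['frame']);pickle.dump(s,open('s11.pkl','wb'))
s=bot.snapshot('top');cv2.imwrite('pics/t11.png',s['frame'])
E
```

```text
[526.8610428   -7.69915541 149.33554349] [530.29041116  53.20437021 149.33556454] 86.77718058661863
```

View pics/w11.png

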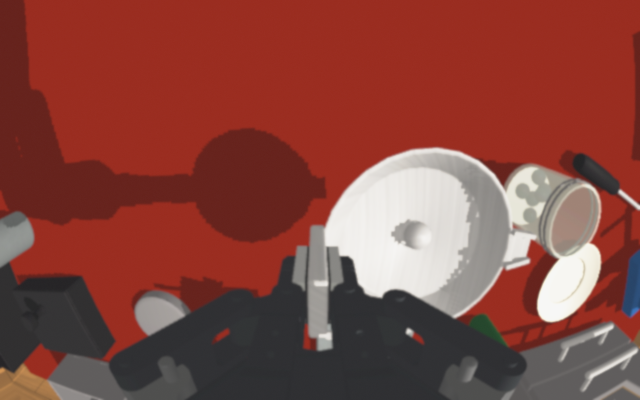

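View pics/s11.png

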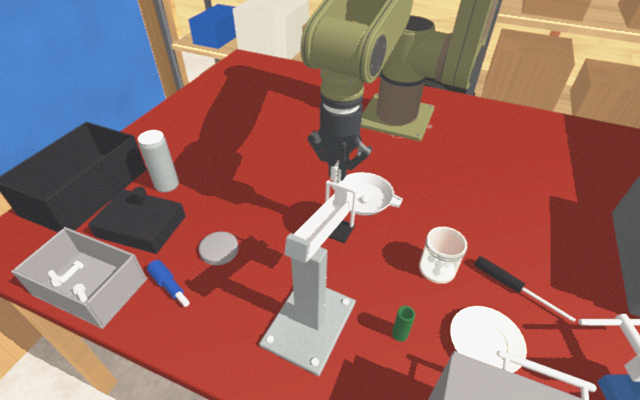

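View pics/t11.png

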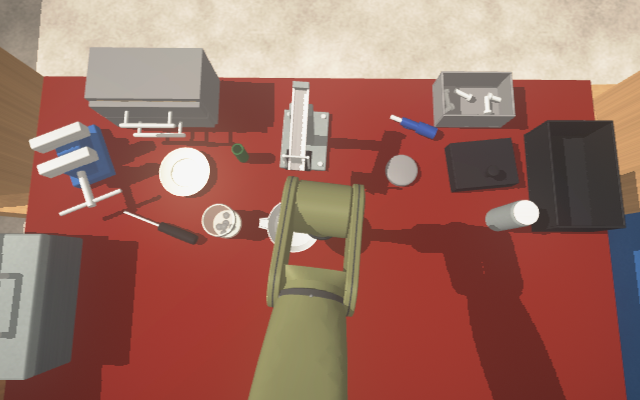

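```bash
python3 - <<'E'
from h import *
import pickle
s,P=pickle.load(open('w11.pkl','rb'))
cv2.imwrite('pics/w11c.png',cv2.resize(s['frame'][150:280,490:620],None,fx=4.5,fy=4.5,interpolation=cv2.INTER_CUBIC))
sc=pickle.load(open('s11.pkl','rb'));cv2.imwrite('pics/s11c.png',cv2.resize(sc['frame'][170:300,380:480],None,fx=4.5,fy=4.5,interpolation=cv2.INTER_CUBIC))
E
```

```text
(no output)
```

View pics/w11c.png

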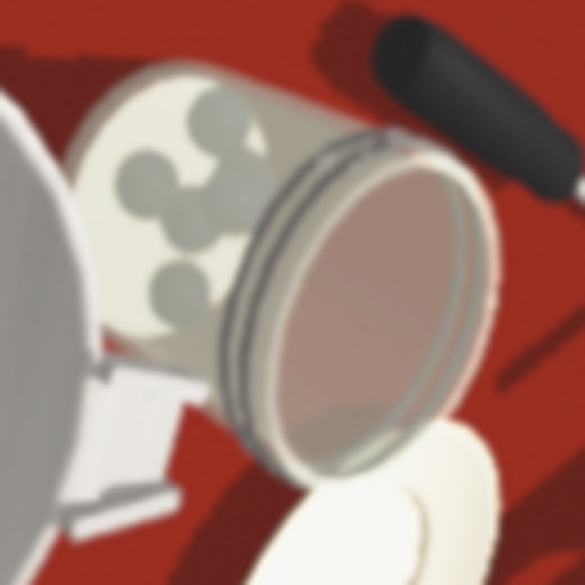

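View pics/s11c.png

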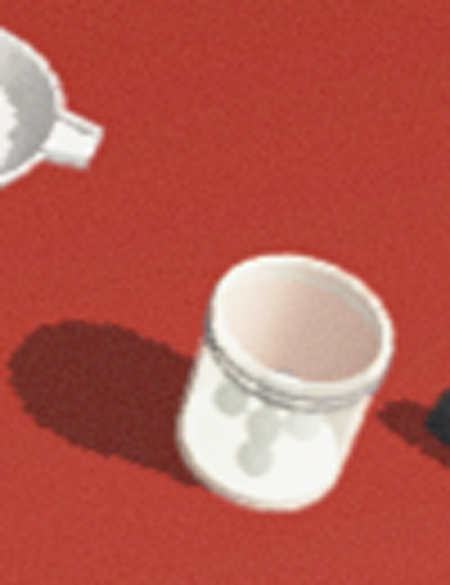

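```bash
python3 - <<'E'
from h import *
import pickle
s,P=pickle.load(open('w11.pkl','rb'));sc=pickle.load(open('s11.pkl','rb'))
def fit(W):
    W=np.array(W);A=np.c_[2*W[:,:2],np.ones(len(W))];q=np.linalg.lstsq(A,(W[:,:2]**2).sum(1),rcond=None)[0]
    return q[:2].round(1),np.sqrt(q[2]+q[0]**2+q[1]**2).round(1)
pw=[(425,152),(480,185),(499,250),(485,330),(440,410),(390,455),(330,483),(285,455),(268,400),(275,330),(310,245),(360,180)]
print('wrist',fit([onz(s,490+(x+.5)/4.5-.5,150+(y+.5)/4.5-.5,90,P) for x,y in pw]))
ps=[(285,255),(235,272),(210,320),(225,355),(275,385),(325,392),(375,372),(392,335),(375,295),(335,268)]
print('scene',fit([onz(sc,380+(x+.5)/4.5-.5,170+(y+.5)/4.5-.5,90) for x,y in ps]))
# spout
f=lambda x,y,z:onz(sc,380+(x+.5)/4.5-.5,170+(y+.5)/4.5-.5,z).round(1)
print('spout scene',f(95,150,142)); print('spout wrist',onz(s,490+(185+.5)/4.5-.5,150+440/4.5-.5,142,P),'exp',P[0]+137*P[1][:,0])
E
```

```text
wrist (array([545.2, 233.9]), np.float64(36.6))
scene (array([551.2, 236.1]), np.float64(38.9))
spout scene [537.1 133.4 142. ]
spout wrist [535.18395316 131.42869936 142.        ] exp [534.56306682 129.08417262 149.33559076]
```

Emit:
play_rows([
  {"dx":1,"dy":0,"dz":0,"rx":0,"ry":0,"rz":0},
  {"dx":2,"dy":0.2,"dz":0,"rx":0,"ry":0,"rz":0},
  {"dx":3,"dy":0.3,"dz":0,"rx":0,"ry":0,"rz":0},
  {"dx":4,"dy":0.3,"dz":0,"rx":0,"ry":0,"rz":0},
  {"dx":5,"dy":0.3,"dz":0,"rx":0,"ry":0,"rz":0},
  {"dx":6,"dy":0.3,"dz":0,"rx":0,"ry":0,"rz":0},
  {"dx":6,"dy":0.3,"dz":0,"rx":0,"ry":0,"rz":0},
  {"dx":6,"dy":0.3,"dz":0,"rx":0,"ry":0,"rz":0},
  {"dx":6,"dy":0.3,"dz":0,"rx":0,"ry":0,"rz":0},
  {"dx":6,"dy":0.3,"dz":0,"rx":0,"ry":0,"rz":0},
  {"dx":6,"dy":0.3,"dz":0,"rx":0,"ry":0,"rz":0},
  {"dx":6,"dy":0.3,"dz":0,"rx":0,"ry":0,"rz":0},
])

```text
time: 20.7
tool_pos: [533.4, 49.5, 149.3]
tcp_rot: [[0.056, 0.998, 0.0], [0.998, -0.056, 0.0], [0.0, 0.0, -1.0]]
contact_force: [0.8, -0.9, -2.0]
finger_gap: 0.086
```

Emit:
play_rows([
  {"dx":6,"dy":0.3,"dz":0,"rx":0,"ry":0,"rz":0},
  {"dx":6,"dy":0.3,"dz":0,"rx":0,"ry":0,"rz":0},
  {"dx":6,"dy":0.3,"dz":0,"rx":0,"ry":0,"rz":0},
  {"dx":6,"dy":0.3,"dz":0,"rx":0,"ry":0,"rz":0},
  {"dx":6,"dy":0.3,"dz":0,"rx":0,"ry":0,"rz":0},
  {"dx":5,"dy":0.3,"dz":0,"rx":0,"ry":0,"rz":0},
  {"dx":4,"dy":0.3,"dz":0,"rx":0,"ry":0,"rz":0},
  {"dx":4,"dy":0.3,"dz":0,"rx":0,"ry":0,"rz":0},
  {"dx":2,"dy":0,"dz":0,"rx":0,"ry":0,"rz":0},
  {"dx":1,"dy":0,"dz":0,"rx":0,"ry":0,"rz":0},
  {"dx":0,"dy":0,"dz":0,"rx":0,"ry":0,"rz":0},
  {"dx":0,"dy":0,"dz":0,"rx":0,"ry":0,"rz":0},
])

```text
time: 21.9
tool_pos: [538.3, 94.7, 149.3]
tcp_rot: [[0.056, 0.998, -0.0], [0.998, -0.056, -0.0], [-0.0, -0.0, -1.0]]
contact_force: [-0.3, -0.9, -1.5]
finger_gap: 0.086
```

Emit:
play_rows([
  {"dx":0,"dy":0,"dz":0,"rx":0,"ry":0,"rz":0},
  {"dx":0,"dy":0,"dz":0,"rx":0,"ry":0,"rz":0},
  {"dx":0,"dy":0,"dz":0,"rx":0,"ry":0,"rz":0},
  {"dx":0,"dy":0,"dz":0,"rx":0,"ry":0,"rz":0},
  {"dx":0,"dy":0,"dz":0,"rx":0,"ry":0,"rz":0},
  {"dx":0,"dy":0,"dz":0,"rx":0,"ry":0,"rz":0},
  {"dx":0,"dy":0,"dz":0,"rx":0,"ry":0,"rz":0},
  {"dx":0,"dy":0,"dz":0,"rx":0,"ry":0,"rz":0},
  {"dx":0,"dy":0,"dz":0,"rx":0,"ry":0,"rz":0},
  {"dx":0,"dy":0,"dz":0,"rx":0,"ry":0,"rz":0},
  {"dx":0,"dy":0,"dz":0,"rx":0,"ry":0,"rz":0},
  {"dx":0,"dy":0,"dz":0,"rx":0,"ry":0,"rz":0},
])

```text
time: 23.1
tool_pos: [538.3, 94.8, 149.3]
tcp_rot: [[0.056, 0.998, -0.0], [0.998, -0.056, -0.0], [-0.0, -0.0, -1.0]]
contact_force: [-0.2, 0.4, -2.0]
finger_gap: 0.085
```

```bash
python3 - <<'E'
from h import *
P=pose();print(P[0],P[0]+137*P[1][:,0],np.degrees(np.arctan2(P[1][1,0],P[1][0,0])),bot.observe()['finger_gap'])
s=bot.snapshot('wrist');cv2.imwrite('pics/w12.png',s['frame'])
s=bot.snapshot('scene');cv2.imwrite('pics/s12.png',cv2.resize(s['frame'][150:300,320:500],None,fx=4,fy=4))
s=bot.snapshot('top');cv2.imwrite('pics/t12.png',cv2.resize(s['frame'][150:280,170:330],None,fx=4,fy=4))
E
```

```text
[538.29159499  94.7967305  149.29026936] [545.97112831 231.58132305 149.28698294] 86.78660144628567 0.0848024024571007
```

View pics/w12.png

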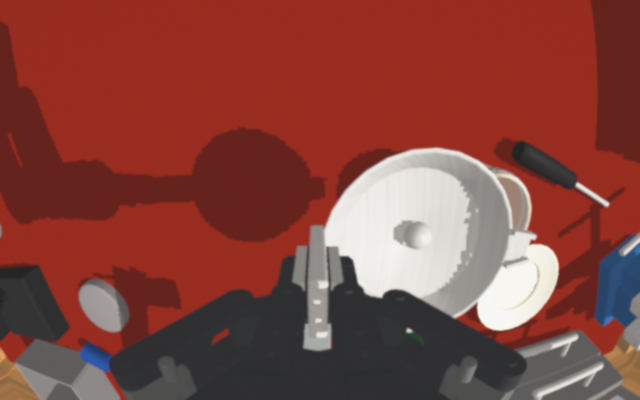

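View pics/s12.png

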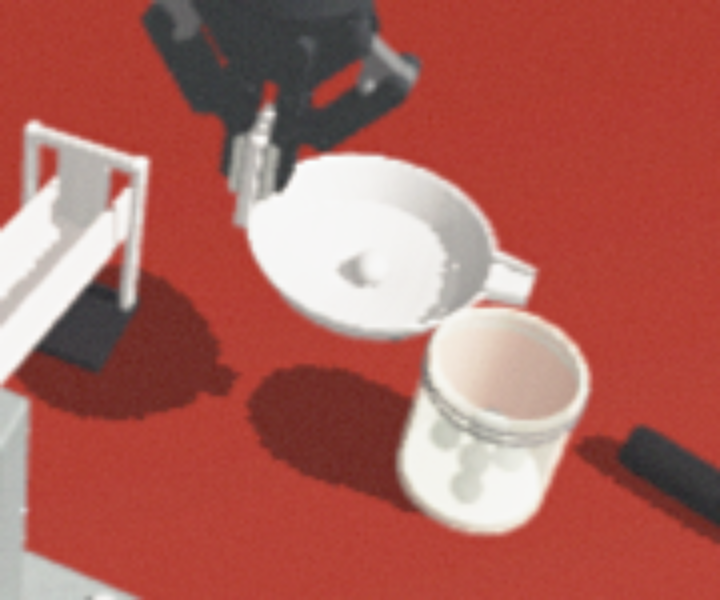

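View pics/t12.png

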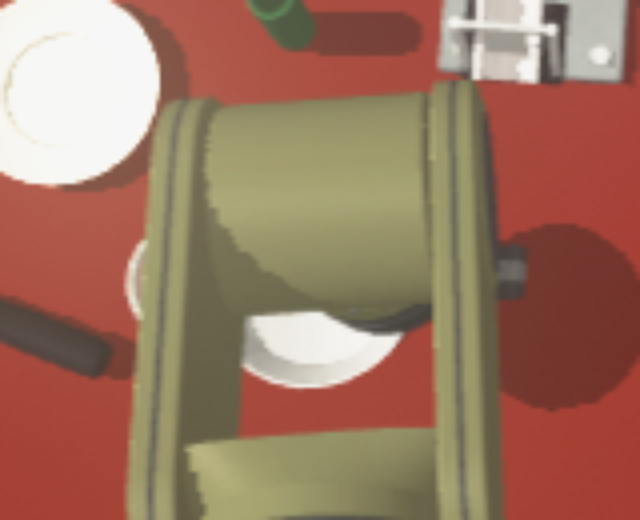

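```bash
python3 - <<'E'
from h import *
s=bot.snapshot('scene'); 
print('spout',onz(s,320+528/4,150+284/4,142).round(1),'mouth',onz(s,320+507/4,150+367/4,90).round(1))
print(bot.observe()['qd'].round(2)); print(bot.job_done())
E
```

```text
spout [546.2 234.  142. ] mouth [552.3 237.3  90. ]
[ 0.01 -0.02  0.   -0.09  0.08 -0.27]
the job is handed in; nothing more can be done
None
```

I gripped the dish by its tab, brought it level under the chute, and lifted the pad so the gate opened and the ball rolled in. I then lowered it clear, backed away, turned it 90° about its own centre and moved the spout over the canister. The job was handed in after about 23 s of the 64 s allowed, and no verdict is given.

These are the last checks before handing in:

| Check | Reading | Limit |
|---|---|---|
| Ball | seen in the middle of the dish, same spot in the last five wrist pictures | within 20 mm of the middle |
| Tool yaw | 86.8°, chute at about -3.3° (about 0.1° off square) | 14° |
| Spout tip to canister mouth, from above | about 7 mm (scene camera) | 25 mm |
| Spout tip height above the mouth | about 52 mm, from the tool height | 20 to 110 mm |
| Canister | looks upright, and sits in the same place as before | moved under 20 mm |
| Arm | joint speeds about zero, grip unchanged | dish under 30 mm/s |

- **Camera disagreement:** the scene camera placed the canister mouth about 6 mm from where the wrist and top cameras put it. The spout is inside the tolerance either way.
- **Not checked:** the top camera could not see the spout at the end because the arm was in the way. I judged the bystanders by eye in the pictures and did not measure them.
- **Refused calls:** the first two move calls were refused as invalid input, probably because not every row had all six values. Nothing moved.

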